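# Clamp the test eye in the calibration cradle

### The arm

A 6-joint arm with a two-finger parallel gripper is mounted at the origin on the work surface. World frame = base frame: x ahead of the robot, y to its left, z up, the work surface at z = 0. Lengths are in m, angles in rad, forces in N, time in s.
With the tool pointing down it reaches from about 0.35 to 0.975 m from the base axis. Payload 4.9 kg.
Tool frame: the origin (TCP) lies midway between the tips of the shut fingers; the grasp point (between the pads) lies 19 mm behind it; z points along the fingers, y is the line along which they close (so a half turn about z gives the same grasp; the last joint's range is limited). The gripper opens to 85 mm and grips with 20 to 120 N. Pads are 22 mm wide; open, the fingers measure 114 mm over their backs; the gripper's body (76 mm by 85 mm) begins 54 mm behind the grasp point. The pads swing forward as they close: fully open they stand 13 mm farther back than shut.
Start: joints at [1.103, 0.053, 1.613, -0, 1.476, -0.119], TCP at [0.214, 0.587, 0.231] pointing down, gripper open.
Joint ranges: [-3.01, 3.01], [-1.01, 2.22], [0.06, 2.58], [-1.02, 4.17], [0.09, 2.62], [-3.14, 3.14]. Speed limits (rad/s): [2.57, 2.57, 3.14, 3.14, 3.14, 3.14].

### API

Orientations are given as a rotation vector (axis times angle).
In Python, from station import ctrl gives the robot as it stands.
- The arm moves only by the shell command python3 -m handwheel 'ROWS' [FORCE]. ROWS is JSON, a list of rows, each an object with "gripper": the gripper command: -1 is fully open, 1 is shut, values between are in proportion; "offset": the shift along the tool's x, y, z in mm, a list of three; "rotation": the turn, a rotation vector about the tool's x, y, z in rad, a list of three. A call has exactly 8 rows; each row is the pose to reach, as a shift and turn from the pose commanded when the call began, along the tool's axes at that moment; what a row does not reach only later rows make up. A row lasts 1/8 s, in which the tool goes at most 62.5 mm and 10.7 degrees, less where a joint would pass 70% of its speed; a pose out of reach is approached as far as the arm can. A call with a gripper value outside its range is refused whole. The fingers move at their own pace and stop on an object; FORCE is the grip in N (left out, the last holds). Time passes only in rows, so rows that repeat a pose let the fingers close, or fill a call up. It gives the time, the measured TCP pose, the force, the opening and the grip force at its end, in the units of the state.
- ctrl.get_obs(): the state, without advancing time (a new reading comes with each control period).
- ctrl.get_image(name): name is "scene" or "top" or "wrist"; returns a dict with "image" (420x560x3 uint8, red, green, blue), "fovy" (degrees; the focal length in pixels is half the picture's height over the tangent of half this angle, whatever the lens; pixels are square), "cx", "cy" (the principal point, pixels), "k1" (the pictures are not rectified: a ray, as slopes to the right and down, at radius r is drawn at 1 + k1 r^2 times it, then the intrinsics apply), "xyz" and "attitude" of the camera in the world. Camera axes: x right, y up, looking along -z (the intrinsics and any distortion apply to the point x, -y, -z); pixel columns grow to the right and rows downward; lengths in m; the calibration is good to about 2 mm. A picture is of the moment at which its call begins. There is no depth.
- ctrl.finish_job(): hands the job in; it is judged then, once.
The state is a dict: "t": time; "q": joint angles; "dq": joint speeds; "effort": joint torques, N m; "tool_pos": TCP position; "tool_rot": TCP orientation; "contact_force": force on the tool from outside, world axes, zero at the start; "wrist_torque": the same for the moment, N m; "opening": finger opening in m; "grip_force": force on a finger pad.
Only numpy, scipy, OpenCV 4.12 (cv2) and the standard library are available. Lean on these libraries where they do the work, as an engineer would, in place of code of your own. Each camera call takes 0.05 s, during which the arm holds its last target. There are 200 camera calls.

### The job

The refractor is due for its calibration check. Roll the test eye off the cradle's loading ledge into the vee by pushing it with the fingers (do not grip it or lift it) and take the fingers away so that it centres itself; then push it lightly along the vee until its brass rim is pressed home against the horseshoe stop, and swing the clamp's red handle right over until it locks. Treat the test eye gently, never pushing on it or on the stop harder than about 10 N, leave it clamped and still touching the stop, and do not disturb the things lying around.

Things in the scene. Friction and masses are not known exactly. Their poses are not given: they have to be found in the camera images.
- cradle: Fixed aluminium cradle, 250 x 250 mm dark base. Origin at table height under the bottom line of its 90 degree vee. Its y runs along the vee to the stop, x across it from loading ledge (-x) to clamp (+x), z up; mm in this frame below. Vee: bottom line at x 0, z 22.5, y -100 to 48; near face up to x -17.5, z 40, far face up to x 23.5, z 46. Nothing stands behind its -y end.
- vee_axis (a point): Point fixed to the cradle (its axes) on the line where the axis of the test eye lies once it sits centred in the vee: x 0, z 53.6 mm; this point is at y -26, half-way along the vee.
- ledge_edge (a point): Point fixed to the cradle (its axes) on the edge where the flat, level loading ledge (z 40 mm) meets the vee's near face: x -17.5, y -26. The ledge reaches from here back to x -108, where a strip 6 mm high and 4 mm thick closes it; it is as long as the vee.
- eye_center (a point): Centre of the loose test eye: barrel 110 mm long, 44 mm diameter over two steel bands, flat ends 42 mm, black body 40 mm, 0.28 to 0.46 kg. Its y is the barrel's axis, towards the brass rim facing the stop; the rear end is plain. It starts on the ledge (axis z 62) up to 0.1 rad off parallel, 15 to 50 mm short of the stop, and rolls freely. Sliding it in the vee takes 1 to 5 N.
- stop: Adjustable end stop on the cradle (same origin and axes; fixed bracket at y 96 to 110 mm). It carries a horseshoe whose two black rubber pads, either side of the vee line, meet the test eye's brass rim. The pads' face is set anew each time, anywhere from y 52 to 66, and is not measured: find it by feel. The damped rubber gives 1 mm per 4 N.
- handle_grip (a point): Middle of the toggle clamp's red grip, 66 mm long, 18 mm wide (cradle y), 13 mm thick; 85 mm from the handle's pin, 33 mm below its outer end. Its z points along the handle to the outer end. Start (open): nearly upright, grip middle at x 79, y 4, z 152 mm of the cradle, the clamp's arm close in front of it, arm top at z 140, so the handle's end is free on the vee side above that.
- grip_locked (a point): Point fixed to the cradle (its axes; x 151, y 4, z 90 mm) where the grip's middle is when locked, handle level and pointing to cradle +x. The middle goes there in an arc: x 112 z 155 (handle 27 degrees from upright), x 135 z 141 (50), x 149 z 109 (77). There the handle meets the foot's spring, passes a dead centre and meets a hard stop. It takes 1 to 15 N.
- clamp_arm: Clamp arm, upright at first, whose sprung rubber foot comes down on the middle of the test eye as the handle goes over and presses it with about 8 N when locked. Origin at its pin: x 56, y 4, z 76 mm of the cradle.
- drops: Bystander: white eye-drop bottle with blue cap, 28 mm diameter, 68 mm tall, standing. Origin at the centre of its underside.
- occluder: Bystander: flat black eye occluder, 176 mm long, disc 60 mm, lying on the table. Origin on its underside where handle and disc meet.
- trial_lens: Bystander: red-rimmed trial lens, 38 mm diameter with a tab, lying flat. Origin at the centre of its underside.

How it is judged:
By the outcome, as a careful person would: the job done as asked, in the order asked, and still so for the second after the job is handed in, with the robot touching nothing.
It also fails if it takes over 72 s, if anything falls off the work surface, if the arm or the gripper's body presses on something with over 40 N, if the wrist force passes 120 N, or if a joint passes its speed limit or range.

## Working session

There is one attempt and no reset: what is moved stays moved. The work goes in short steps, Python scripts to look and compute and a shell command to move; the robot and the scene stay as the last step left them, time stands still between calls to the robot, and variables do not carry over. Pictures are saved under pics/ and viewed, at most 12 in all, crops included, and the job is handed in when it is done.

```bash
mkdir -p pics; ls; python3 - <<'E'
from station import ctrl
import cv2,numpy as np
for n in("top","scene"):
    d=ctrl.get_image(n); cv2.imwrite(f"pics/{n}0.png",cv2.resize(d["image"][:,:,::-1],(784,588),interpolation=cv2.INTER_CUBIC)); print(n,{k:v for k,v in d.items() if k!="image"})
print(ctrl.get_obs())
E
```

```text
pics
top {'fovy': 44.555515677731265, 'cx': 278.82516337178384, 'cy': 210.88197717747184, 'k1': -0.09019236126737475, 'xyz': array([0.44301375, 0.02149646, 1.22538982]), 'attitude': array([ 0.07819265, -0.05715878, -1.59513461])}
scene {'fovy': 56.05449539328074, 'cx': 279.00987437687814, 'cy': 211.5766205636262, 'k1': -0.01898650626337729, 'xyz': array([0.93106552, 0.22193702, 0.77531893]), 'attitude': array([0.35527452, 0.60976539, 1.992911  ])}
{'t': 0.1, 'q': array([ 1.10301081e+00,  5.33243817e-02,  1.61417690e+00, -9.01413179e-06,
        1.47602250e+00, -1.18978478e-01]), 'dq': array([-0.00071431, -0.0007304 , -0.00223884, -0.00227895, -0.00122318,
        0.00059761]), 'effort': array([ 1.02448619e-03, -3.94903207e+01, -3.71363211e+01, -1.06602433e-04,
        3.86772183e-03,  1.69846260e-06]), 'tool_pos': array([0.21333702, 0.58684667, 0.23015311]), 'tool_rot': array([-5.45034486e-01, -3.09339275e+00,  2.90735490e-03]), 'contact_force': array([ 0.30678168,  0.66623163, -0.52829668]), 'wrist_torque': array([0.01515637, 0.03963374, 0.00057555]), 'grip_force': 0.0, 'opening': 0.08545631396018155}
```

View pics/top0.png

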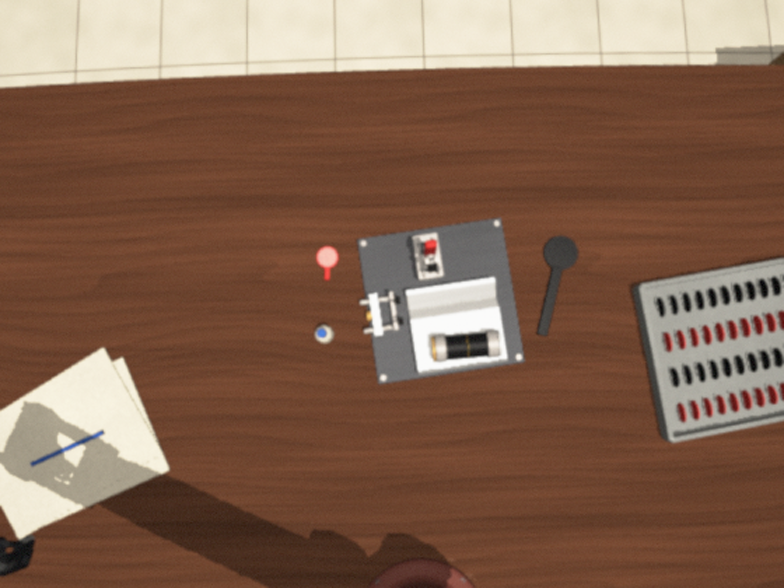

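View pics/scene0.png

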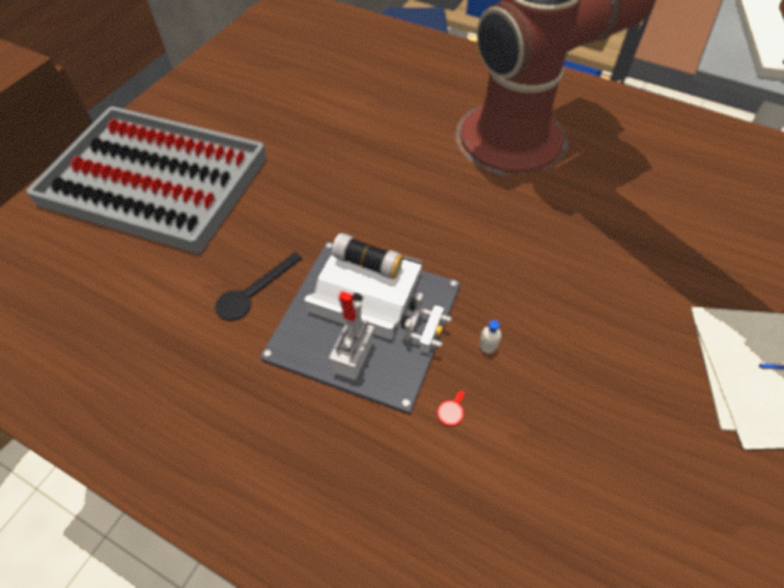

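Top view: the cradle is near the image centre, with the vee running left to the stop and the eye (430–500, 345) on the ledge. The clamp is at (428, 255), the lens at (327, 258), the drops at (323, 334) and the occluder at (555, 285). I'll zoom in for corner positions.

```bash
cat > h.py <<'E'
import numpy as np,cv2
from scipy.spatial.transform import Rotation as R
def project(d,P):
    P=np.atleast_2d(P); c=R.from_rotvec(d["attitude"]).inv().apply(P-d["xyz"])
    s=np.c_[c[:,0],-c[:,1]]/-c[:,2:3]; s=s*(1+d["k1"]*(s**2).sum(1,keepdims=True))
    f=210/np.tan(np.radians(d["fovy"])/2)
    return s*f+[d["cx"],d["cy"]]
def ray(d,uv):
    f=210/np.tan(np.radians(d["fovy"])/2); s0=(np.array(uv)-[d["cx"],d["cy"]])/f; s=s0.copy()
    for _ in range(20): s=s0/(1+d["k1"]*(s@s))
    return R.from_rotvec(d["attitude"]).apply([s[0],-s[1],-1])
def at_z(d,uv,z):
    r=ray(d,uv); return d["xyz"]+r*(z-d["xyz"][2])/r[2]
def tri(ds,uvs):
    A=np.zeros((3,3));b=np.zeros(3)
    for d,uv in zip(ds,uvs):
        r=ray(d,uv);r/=np.linalg.norm(r);M=np.eye(3)-np.outer(r,r);A+=M;b+=M@d["xyz"]
    return np.linalg.solve(A,b)
E
python3 - <<'E'
from station import ctrl
import cv2,numpy as np,pickle
D={n:ctrl.get_image(n) for n in("top","scene")}
pickle.dump(D,open("d.pkl","wb"))
a=D["top"]["image"][150:280,250:380]; b=D["scene"]["image"][160:300,180:330]
cv2.imwrite("pics/z1.png",cv2.resize(a,None,fx=4.5,fy=4.5,interpolation=cv2.INTER_CUBIC)[:,:,::-1])
cv2.imwrite("pics/z2.png",cv2.resize(b,None,fx=4,fy=4,interpolation=cv2.INTER_CUBIC)[:,:,::-1])
E
```

```text
(no output)
```

View pics/z1.png

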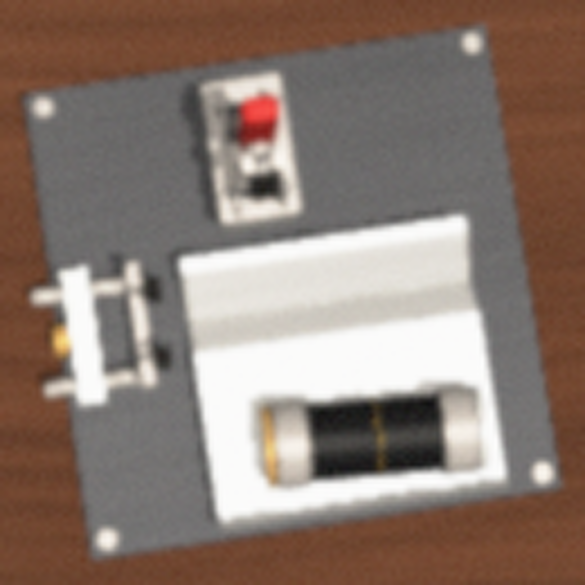

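View pics/z2.png

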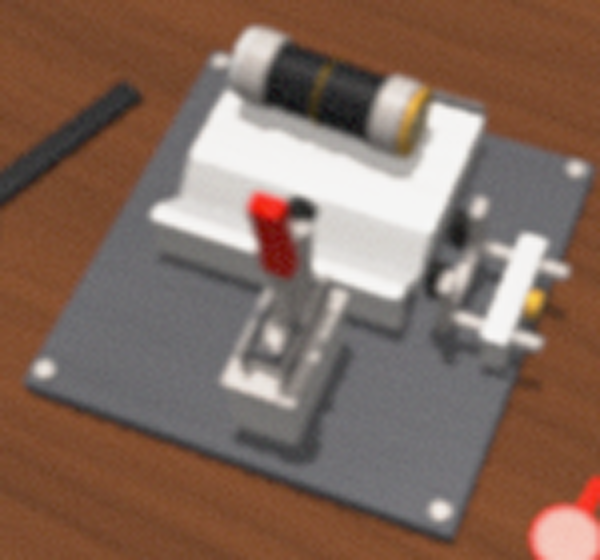

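```bash
cat > fit.py <<'E'
import pickle
from h import *
from scipy.optimize import least_squares
D=pickle.load(open("d.pkl","rb")); T,S=D["top"],D["scene"]
t=lambda x,y:np.array([(x+.5)/4.5-.5+250,(y+.5)/4.5-.5+150]); s=lambda x,y:np.array([(x+.5)/4-.5+180,(y+.5)/4-.5+160])
obs=[(T,t(195,351),(-17.5,48,40)),(T,t(479,311),(-17.5,-100,40)),(T,t(220,522),(-112,48,46)),(T,t(507,479),(-112,-100,46)),
(T,t(185,258),(23.5,48,46)),(T,t(467,218),(23.5,-100,46)),(S,s(160,207),(23.5,-100,46)),(S,s(408,290),(23.5,48,46))]
base=[(T,t(25,95),(1,1)),(T,t(485,27),(1,-1)),(T,t(558,487),(-1,-1)),(T,t(95,557),(-1,1)),(S,s(25,385),(1,-1)),(S,s(455,535),(1,1)),(S,s(592,168),(-1,1))]
def W(p,P): 
    c,q=np.cos(p[2]),np.sin(p[2]); P=np.array(P)/1000; return np.array([p[0]+c*P[0]-q*P[1],p[1]+q*P[0]+c*P[1],P[2]])
def res(p):
    r=[project(d,W(p,P))[0]-u for d,u,P in obs]+[project(d,W(p,(p[3]*1000+125*a,p[4]*1000+125*b,p[5]*1000)))[0]-u for d,u,(a,b) in base]
    return np.concatenate(r)
f=least_squares(res,[.47,0,.1,0,0,.008],loss="soft_l1"); p=f.x
if __name__=="__main__":
    print(p); print(np.round(res(p).reshape(-1,2),1).tolist())
    inv=lambda w:np.round(np.r_[R.from_euler("z",-p[2]).apply(w-np.r_[p[:2],0])*1000],1)
    print("eye ends rim",inv(at_z(T,t(265,446),.062)),"rear",inv(at_z(T,t(482,428),.062)))
    print("eye scene: rim",inv(at_z(S,s(410,120),.062)),"rear",inv(at_z(S,s(245,60),.062)))
    print("grip",inv(tri([T,S],[t(262,103),s(268,205)])))
    print("drops",inv(at_z(T,np.array([323,334])/1.4,.07)),"stop bracket top",inv(at_z(T,t(82,335),.06)))
    for P in [(0,-26,53.6),(-108,-26,40),(79,4,152),(151,4,90),(0,90,60)]: print(P,W(p,P))
E
python3 fit.py
```

```text
[ 0.53252305 -0.03982619  0.12734308  0.00456289 -0.00782773  0.00254657]
[[-0.6, -1.5], [-0.6, -2.4], [0.2, 1.1], [0.2, 0.7], [-1.0, 1.5], [-0.5, 0.7], [-2.7, 0.2], [-2.8, -0.3], [-0.7, 0.5], [-0.7, -0.1], [0.3, 0.3], [-0.7, 0.8], [-0.9, -0.3], [-1.5, 0.6], [-0.1, 0.0]]
eye ends rim [-74.9  20.3  62. ] rear [-82.7 -89.2  62. ]
eye scene: rim [-73.8  18.6  62. ] rear [-80.6 -86.5  62. ]
grip [ 78.4   4.7 180.6]
drops [-25.8 190.5  70. ] stop bracket top [ -5.4 102.9  60. ]
(0, -26, 53.6) [ 0.53582503 -0.06561566  0.0536    ]
(-108, -26, 40) [ 0.42869953 -0.07933158  0.04      ]
(79, 4, 152) [ 0.61037538 -0.02582564  0.152     ]
(151, 4, 90) [ 0.68179238 -0.0166817   0.09      ]
(0, 90, 60) [0.52109313 0.04944506 0.06      ]
```

Fit checks: the eye length comes out at 109.5 mm, the grip lands within 1 mm in x and y, and the rim is 32–46 mm short of the stop. Next is a helper that gives tool-axis offsets to a cradle target.

```bash
python3 -c "
from fit import p
import numpy as np;np.save('p.npy',p)"
cat > go.py <<'E'
import sys,numpy as np
from scipy.spatial.transform import Rotation as R
from station import ctrl
p=np.load('p.npy');C=R.from_euler('z',p[2]);o=ctrl.get_obs();T=R.from_rotvec(o["tool_rot"])
here=C.inv().apply(o["tool_pos"]-np.r_[p[:2],0])*1000
print("t",round(o["t"],2),"cradle TCP",here.round(1),"F",C.inv().apply(o["contact_force"]).round(1),"open",round(o["opening"]*1000,1))
want=C*R.from_matrix(np.array([[-1,0,0],[0,1,0],[0,0,-1.]]))
print("rot",(T.inv()*want).as_rotvec().round(3))
for a in sys.argv[1:]:
    t=np.array(eval(a)); print(a,"offset",T.inv().apply(C.apply(t-here)).round(1))
E
python3 go.py "(-128,-34,150)"
```

```text
t 0.2 cradle TCP [-236.9  662.3  230.5] F [-0.2 -0.5 -0.2] open 85.3
rot [-0.001 -0.    -0.476]
(-128,-34,150) offset [-415.9 -568.8   81.2]
```

```bash
python3 -m handwheel '[{"gripper":-0.65,"offset":[-416,-569,50],"rotation":[0,0,-0.476]},{"gripper":-0.65,"offset":[-416,-569,50],"rotation":[0,0,-0.476]},{"gripper":-0.65,"offset":[-416,-569,50],"rotation":[0,0,-0.476]},{"gripper":-0.65,"offset":[-416,-569,50],"rotation":[0,0,-0.476]},{"gripper":-0.65,"offset":[-416,-569,50],"rotation":[0,0,-0.476]},{"gripper":-0.65,"offset":[-416,-569,50],"rotation":[0,0,-0.476]},{"gripper":-0.65,"offset":[-416,-569,50],"rotation":[0,0,-0.476]},{"gripper":-0.65,"offset":[-416,-569,50],"rotation":[0,0,-0.476]}]'; python3 go.py "(-128,-34,150)"
```

```text
t: 1.2
tool_pos: [0.3527, 0.1065, 0.1959]
tool_rot: [-0.2, 3.134, 0.0]
contact_force: [1.1, -0.4, -0.3]
opening: 0.0704
grip_force: 0.0
t 1.2 cradle TCP [-159.8  168.   195.9] F [ 1.  -0.6 -0.3] open 70.4
rot [-0.     0.001  0.   ]
(-128,-34,150) offset [ -31.6 -202.    46. ]
```

```bash
python3 -m handwheel '[{"gripper":-0.65,"offset":[-30,-202,46],"rotation":[0,0,0]},{"gripper":-0.65,"offset":[-30,-202,46],"rotation":[0,0,0]},{"gripper":-0.65,"offset":[-30,-202,46],"rotation":[0,0,0]},{"gripper":-0.65,"offset":[-30,-202,46],"rotation":[0,0,0]},{"gripper":-0.65,"offset":[-30,-202,46],"rotation":[0,0,0]},{"gripper":-0.65,"offset":[-30,-202,46],"rotation":[0,0,0]},{"gripper":-0.65,"offset":[-30,-202,46],"rotation":[0,0,0]},{"gripper":-0.65,"offset":[-30,-202,46],"rotation":[0,0,0]}]'; python3 go.py "(-128,-34,48)"; python3 - <<'E'
from station import ctrl
import cv2,pickle
d=ctrl.get_image("wrist");pickle.dump(d,open("w.pkl","wb"));cv2.imwrite("pics/w1.png",cv2.resize(d["image"],(784,588))[:,:,::-1])
E
```

```text
t: 2.2
tool_pos: [0.4081, -0.0874, 0.1503]
tool_rot: [-0.202, 3.134, -0.0]
contact_force: [0.8, -0.0, -0.4]
opening: 0.0705
grip_force: 0.0
t 2.2 cradle TCP [-129.4  -31.4  150.3] F [ 0.8 -0.1 -0.4] open 70.5
rot [-0.     0.001  0.002]
(-128,-34,48) offset [ -1.4  -2.6 102.3]
```

View pics/w1.png

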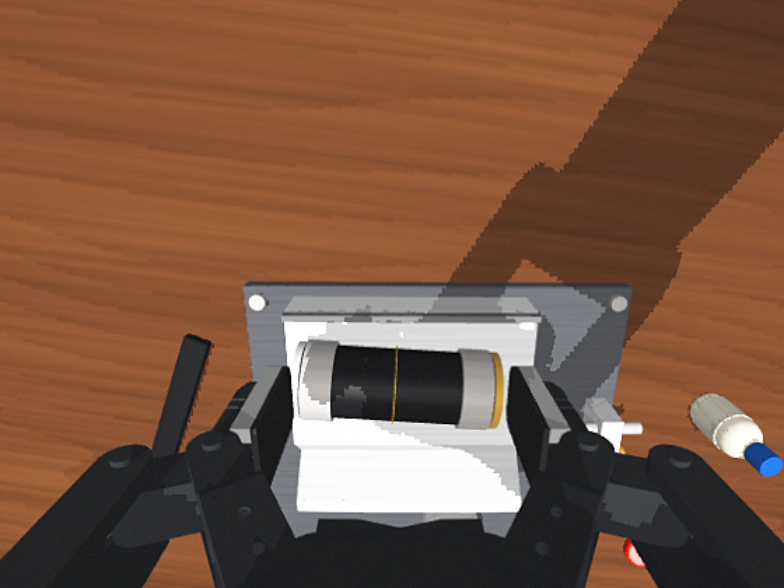

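The wrist view is sharp: ledge/vee edge at row ~447, columns 297–521; eye from rear end (301, 380) to rim (500, 390), with the fingers clear of it.

```bash
python3 - <<'E'
import pickle
from h import *
d=pickle.load(open("w.pkl","rb"));p=np.load("p.npy")
inv=lambda w:(R.from_euler("z",-p[2]).apply(w-np.r_[p[:2],0])*1000).round(1)
for n,u,z in [("edge y-100",(297,448),.04),("edge y48",(521,447),.04),("strip y-100",(284,321),.046),("strip y48",(540,321),.046),("eye rim",(503,391),.062),("eye rear",(297,381),.062),("vee top y-100",(297,511),.046),("y48",(522,512),.046),("back silhouette rear",(330,343),.07),("back sil rim",(492,350),.07)]:
    print(n,inv(at_z(d,np.array(u)/1.4,z)))
E
```

```text
edge y-100 [-16.  -98.1  40. ]
edge y48 [-16.9  46.4  40. ]
strip y-100 [-106.7  -97.9   46. ]
strip y48 [-106.8   48.1   46. ]
eye rim [-71.   26.1  62. ]
eye rear [-77.1 -89.2  62. ]
vee top y-100 [  30.  -100.4   46. ]
y48 [30.9 50.  46. ]
back silhouette rear [-104.1  -68.4   70. ]
back sil rim [-100.1   16.4   70. ]
```

```bash
python3 -m handwheel '[{"gripper":-0.65,"offset":[0,-2,30],"rotation":[0,0,0]},{"gripper":-0.65,"offset":[0,-2,60],"rotation":[0,0,0]},{"gripper":-0.65,"offset":[0,-2,85],"rotation":[0,0,0]},{"gripper":-0.65,"offset":[0,-2,98],"rotation":[0,0,0]},{"gripper":-0.65,"offset":[0,-2,98],"rotation":[0,0,0]},{"gripper":-0.65,"offset":[-6,-2,98],"rotation":[0,0,0]},{"gripper":-0.65,"offset":[-12,-2,98],"rotation":[0,0,0]},{"gripper":-0.65,"offset":[-16,-2,98],"rotation":[0,0,0]}]'; python3 go.py "(-61,-34,50)"
```

```text
t: 3.25
tool_pos: [0.4252, -0.0884, 0.0528]
tool_rot: [-0.2, 3.134, -0.001]
contact_force: [-1.2, -0.3, 0.6]
opening: 0.0702
grip_force: 0.7
t 3.25 cradle TCP [-112.6  -34.5   52.8] F [-1.2 -0.1  0.6] open 70.2
rot [-0.001  0.001  0.   ]
(-61,-34,50) offset [-51.6   0.5   2.9]
```

```bash
python3 -m handwheel '[{"gripper":-0.65,"offset":[-3,0,0],"rotation":[0,0,0]},{"gripper":-0.65,"offset":[-6,0,0],"rotation":[0,0,0]},{"gripper":-0.65,"offset":[-9,0,0],"rotation":[0,0,0]},{"gripper":-0.65,"offset":[-12,0,0],"rotation":[0,0,0]},{"gripper":-0.65,"offset":[-15,0,0],"rotation":[0,0,0]},{"gripper":-0.65,"offset":[-18,0,0],"rotation":[0,0,0]},{"gripper":-0.65,"offset":[-21,0,0],"rotation":[0,0,0]},{"gripper":-0.65,"offset":[-24,0,0],"rotation":[0,0,0]}]'; python3 -m handwheel '[{"gripper":-0.65,"offset":[-3,0,0],"rotation":[0,0,0]},{"gripper":-0.65,"offset":[-6,0,0],"rotation":[0,0,0]},{"gripper":-0.65,"offset":[-9,0,0],"rotation":[0,0,0]},{"gripper":-0.65,"offset":[-12,0,0],"rotation":[0,0,0]},{"gripper":-0.65,"offset":[-15,0,0],"rotation":[0,0,0]},{"gripper":-0.65,"offset":[-18,0,0],"rotation":[0,0,0]},{"gripper":-0.65,"offset":[-20,0,0],"rotation":[0,0,0]},{"gripper":-0.65,"offset":[-22,0,0],"rotation":[0,0,0]}]'; python3 go.py
python3 - <<'E'
from station import ctrl
import cv2,pickle
d=ctrl.get_image("wrist");cv2.imwrite("pics/w2.png",d["image"][:,:,::-1])
E
```

```text
t: 4.25
tool_pos: [0.4481, -0.0851, 0.0519]
tool_rot: [0.2, -3.135, -0.0]
contact_force: [-0.3, 0.4, 0.2]
opening: 0.0706
grip_force: 0.1
t: 5.25
tool_pos: [0.4699, -0.0823, 0.0519]
tool_rot: [0.2, -3.135, 0.0]
contact_force: [-0.9, -0.2, -0.4]
opening: 0.0702
grip_force: 0.0
t 5.25 cradle TCP [-67.5 -34.2  51.9] F [-0.9 -0.1 -0.4] open 70.2
rot [-0. -0. -0.]
```

View pics/w2.png

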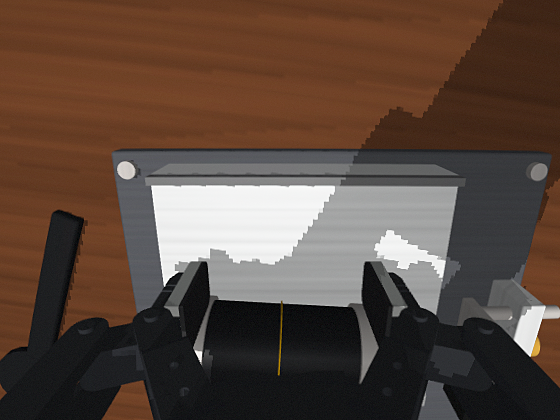

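The eye is still just ahead of the fingers and square to them (body at columns 205–360). I'll push it slowly over the edge.

```bash
python3 -m handwheel '[{"gripper":-0.65,"offset":[-3,0,0],"rotation":[0,0,0]},{"gripper":-0.65,"offset":[-6,0,0],"rotation":[0,0,0]},{"gripper":-0.65,"offset":[-9,0,0],"rotation":[0,0,0]},{"gripper":-0.65,"offset":[-11,0,0],"rotation":[0,0,0]},{"gripper":-0.65,"offset":[-13,0,0],"rotation":[0,0,0]},{"gripper":-0.65,"offset":[-15,0,0],"rotation":[0,0,0]},{"gripper":-0.65,"offset":[-17,0,0],"rotation":[0,0,0]},{"gripper":-0.65,"offset":[-19,0,0],"rotation":[0,0,0]}]'; python3 go.py
python3 - <<'E'
from station import ctrl
import cv2,pickle
d=ctrl.get_image("scene");b=d["image"][150:300,180:330];w=ctrl.get_image("wrist")["image"][120:420,100:460]
b=cv2.resize(b,(400,400),interpolation=cv2.INTER_CUBIC);w=cv2.resize(w,(400,333))
import numpy as np;w=np.vstack([w,np.zeros((67,400,3),np.uint8)])
cv2.imwrite("pics/s3.png",np.hstack([b,w])[:,:,::-1])
E
```

```text
t: 6.3
tool_pos: [0.4887, -0.0799, 0.0519]
tool_rot: [0.2, -3.135, -0.0]
contact_force: [-0.1, 0.4, 0.9]
opening: 0.0706
grip_force: 0.0
t 6.3 cradle TCP [-48.5 -34.2  51.9] F [-0.1  0.4  0.9] open 70.6
rot [ 0. -0. -0.]
```

View pics/s3.png

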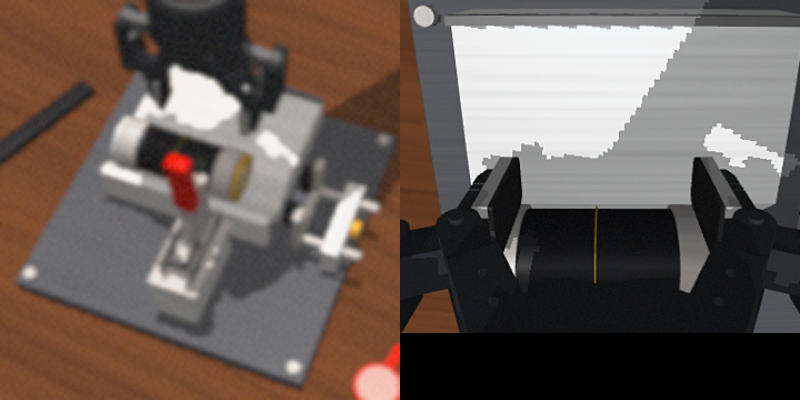

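The eye has dropped into the vee, away from the fingers (eye at (180, 155) in the left half). Back off, up, and round behind its rear end.

```bash
python3 -m handwheel '[{"gripper":-0.65,"offset":[15,0,0],"rotation":[0,0,0]},{"gripper":-0.65,"offset":[25,0,-25],"rotation":[0,0,0]},{"gripper":-0.65,"offset":[25,0,-80],"rotation":[0,0,0]},{"gripper":1,"offset":[10,-40,-80],"rotation":[0,0,0]},{"gripper":1,"offset":[-20,-80,-80],"rotation":[0,0,0]},{"gripper":1,"offset":[-48,-105,-80],"rotation":[0,0,0]},{"gripper":1,"offset":[-48,-105,-80],"rotation":[0,0,0]},{"gripper":1,"offset":[-48,-105,-80],"rotation":[0,0,0]}]'; python3 go.py "(0,-140,42)" "(0,-125,42)"
python3 - <<'E'
from station import ctrl
import cv2,pickle
d=ctrl.get_image("top");pickle.dump(d,open("t2.pkl","wb"));w=ctrl.get_image("wrist");pickle.dump(w,open("w2.pkl","wb"))
import numpy as np
b=cv2.resize(d["image"][150:280,250:380],(400,400),interpolation=cv2.INTER_CUBIC);w=cv2.resize(w["image"],(400,300))
w=np.vstack([w,np.zeros((100,400,3),np.uint8)])
cv2.imwrite("pics/s4.png",np.hstack([b,w])[:,:,::-1])
E
```

```text
t: 7.4
tool_pos: [0.5483, -0.1775, 0.1314]
tool_rot: [0.199, -3.134, -0.001]
contact_force: [-0.6, -0.1, -0.5]
opening: -0.0004
grip_force: 0.0
t 7.4 cradle TCP [  -1.8 -138.6  131.4] F [-0.6 -0.1 -0.5] open -0.4
rot [ 0.001 -0.001 -0.   ]
(0,-140,42) offset [-1.9 -1.5 89.4]
(0,-125,42) offset [-1.9 13.5 89.4]
```

View pics/s4.png

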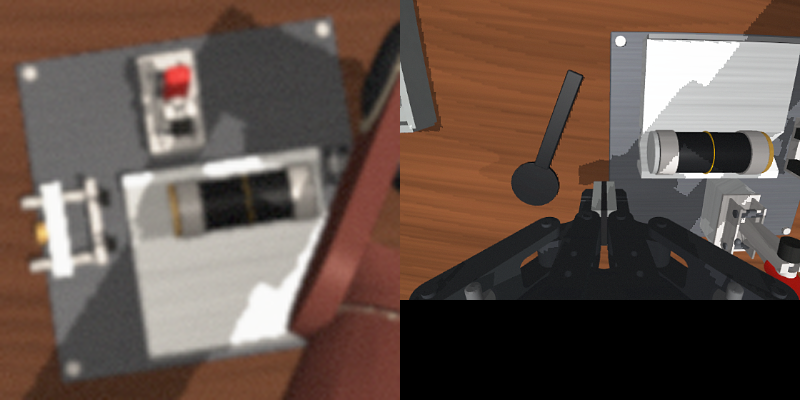

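The eye sits centred in the vee (wrist: rear end at about (650, 155), rim at (770, 152)). Lower the fingers and work out where contact should come.

```bash
python3 - <<'E'
import pickle
from h import *
p=np.load("p.npy");inv=lambda w:(R.from_euler("z",-p[2]).apply(w-np.r_[p[:2],0])*1000).round(1)
w=pickle.load(open("w2.pkl","rb"));t=pickle.load(open("t2.pkl","rb"))
for d,u in [(w,((652-400)*1.4,152*1.4)),(w,((771-400)*1.4,152*1.4)),(t,(250+176*.325,150+208*.325)),(t,(250+312*.325,150+192*.325))]: print(inv(at_z(d,np.array(u),.0536)))
E
python3 -m handwheel '[{"gripper":1,"offset":[-2,0,40],"rotation":[0,0,0]},{"gripper":1,"offset":[-2,0,70],"rotation":[0,0,0]},{"gripper":1,"offset":[-2,0,87],"rotation":[0,0,0]},{"gripper":1,"offset":[-2,0,89],"rotation":[0,0,0]},{"gripper":1,"offset":[-2,0,89],"rotation":[0,0,0]},{"gripper":1,"offset":[-2,5,89],"rotation":[0,0,0]},{"gripper":1,"offset":[-2,10,89],"rotation":[0,0,0]},{"gripper":1,"offset":[-2,15,89],"rotation":[0,0,0]}]'; python3 go.py
```

```text
[ -2.3 -91.8  53.6]
[-2.1 29.2 53.6]
[-4.1 11.7 53.6]
[ -7.8 -90.4  53.6]
t: 8.5
tool_pos: [0.5498, -0.1625, 0.0434]
tool_rot: [-0.2, 3.135, -0.0]
contact_force: [0.2, 0.5, -0.1]
opening: -0.0001
grip_force: 0.0
t 8.5 cradle TCP [   1.6 -123.8   43.4] F [ 0.2  0.5 -0.1] open -0.1
rot [-0.     0.001 -0.   ]
```

```bash
python3 - <<'E'
from fit import *
inv=lambda w:(R.from_euler("z",-p[2]).apply(w-np.r_[p[:2],0])*1000).round(1)
for u in [(161,288),(171,356)]: print("pad face",inv(at_z(T,t(*u),.055)))
E
python3 -m handwheel '[{"gripper":1,"offset":[2,3,0],"rotation":[0,0,0]},{"gripper":1,"offset":[2,6,0],"rotation":[0,0,0]},{"gripper":1,"offset":[2,9,0],"rotation":[0,0,0]},{"gripper":1,"offset":[2,11,0],"rotation":[0,0,0]},{"gripper":1,"offset":[2,13,0],"rotation":[0,0,0]},{"gripper":1,"offset":[2,15,0],"rotation":[0,0,0]},{"gripper":1,"offset":[2,17,0],"rotation":[0,0,0]},{"gripper":1,"offset":[2,19,0],"rotation":[0,0,0]}]'; python3 go.py;  python3 -m handwheel '[{"gripper":1,"offset":[0,2,0],"rotation":[0,0,0]},{"gripper":1,"offset":[0,4,0],"rotation":[0,0,0]},{"gripper":1,"offset":[0,6,0],"rotation":[0,0,0]},{"gripper":1,"offset":[0,8,0],"rotation":[0,0,0]},{"gripper":1,"offset":[0,10,0],"rotation":[0,0,0]},{"gripper":1,"offset":[0,12,0],"rotation":[0,0,0]},{"gripper":1,"offset":[0,14,0],"rotation":[0,0,0]},{"gripper":1,"offset":[0,16,0],"rotation":[0,0,0]}]'; python3 go.py
```

```text
pad face [12.5 59.7 55. ]
pad face [-22.5  60.   55. ]
t: 9.5
tool_pos: [0.5453, -0.1446, 0.043]
tool_rot: [-0.2, 3.135, -0.002]
contact_force: [-0.1, -1.9, -1.1]
opening: 0.0001
grip_force: 1.0
t 9.5 cradle TCP [  -0.6 -105.6   43. ] F [-0.3 -1.8 -1.1] open 0.1
rot [-0.001  0.    -0.   ]
t: 10.5
tool_pos: [0.5432, -0.1283, 0.043]
tool_rot: [-0.2, 3.135, -0.0]
contact_force: [0.4, -1.6, 0.2]
opening: 0.0003
grip_force: 1.2
t 10.5 cradle TCP [ -0.6 -89.1  43. ] F [ 0.2 -1.6  0.2] open 0.3
rot [-0.  0. -0.]
```

```bash
python3 -m handwheel '[{"gripper":1,"offset":[0,2,0],"rotation":[0,0,0]},{"gripper":1,"offset":[0,4,0],"rotation":[0,0,0]},{"gripper":1,"offset":[0,6,0],"rotation":[0,0,0]},{"gripper":1,"offset":[0,7.5,0],"rotation":[0,0,0]},{"gripper":1,"offset":[0,9,0],"rotation":[0,0,0]},{"gripper":1,"offset":[0,10,0],"rotation":[0,0,0]},{"gripper":1,"offset":[0,11,0],"rotation":[0,0,0]},{"gripper":1,"offset":[0,12,0],"rotation":[0,0,0]}]' >/dev/null; python3 go.py;  python3 -m handwheel '[{"gripper":1,"offset":[0,0.2,0],"rotation":[0,0,0]},{"gripper":1,"offset":[0,0.4,0],"rotation":[0,0,0]},{"gripper":1,"offset":[0,0.6,0],"rotation":[0,0,0]},{"gripper":1,"offset":[0,0.8,0],"rotation":[0,0,0]},{"gripper":1,"offset":[0,1,0],"rotation":[0,0,0]},{"gripper":1,"offset":[0,1.2,0],"rotation":[0,0,0]},{"gripper":1,"offset":[0,1.4,0],"rotation":[0,0,0]},{"gripper":1,"offset":[0,1.5,0],"rotation":[0,0,0]}]'>/dev/null; python3 go.py
```

```text
t 11.5 cradle TCP [ -0.6 -77.1  43. ] F [-0.3 -2.9  0.3] open 0.2
rot [-0.  0. -0.]
t 12.5 cradle TCP [ -0.6 -75.7  43. ] F [ 0.5 -2.2  0.3] open -0.0
rot [-0.  0. -0.]
```

```bash
python3 -m handwheel '[{"gripper":1,"offset":[0,0.2,0],"rotation":[0,0,0]},{"gripper":1,"offset":[0,0.4,0],"rotation":[0,0,0]},{"gripper":1,"offset":[0,0.6,0],"rotation":[0,0,0]},{"gripper":1,"offset":[0,0.8,0],"rotation":[0,0,0]},{"gripper":1,"offset":[0,1,0],"rotation":[0,0,0]},{"gripper":1,"offset":[0,1.2,0],"rotation":[0,0,0]},{"gripper":1,"offset":[0,1.4,0],"rotation":[0,0,0]},{"gripper":1,"offset":[0,1.5,0],"rotation":[0,0,0]}]'>/dev/null; python3 go.py
```

```text
t 13.5 cradle TCP [ -0.6 -74.2  42.9] F [ 0.5 -2.6 -0.3] open -0.2
rot [-0.  0. -0.]
```

```bash
python3 -m handwheel '[{"gripper":1,"offset":[0,0.2,0],"rotation":[0,0,0]},{"gripper":1,"offset":[0,0.4,0],"rotation":[0,0,0]},{"gripper":1,"offset":[0,0.6,0],"rotation":[0,0,0]},{"gripper":1,"offset":[0,0.7,0],"rotation":[0,0,0]},{"gripper":1,"offset":[0,0.8,0],"rotation":[0,0,0]},{"gripper":1,"offset":[0,0.9,0],"rotation":[0,0,0]},{"gripper":1,"offset":[0,1,0],"rotation":[0,0,0]},{"gripper":1,"offset":[0,1,0],"rotation":[0,0,0]}]'>/dev/null; python3 go.py
```

```text
t 14.5 cradle TCP [ -0.6 -73.2  43. ] F [ 0.4 -2.6  0.8] open -0.4
rot [-0.  0. -0.]
```

```bash
cat > ck.py <<'E'
from station import ctrl
import numpy as np,sys
o=ctrl.get_obs();p=np.load('p.npy');f=o["contact_force"];w=o["tool_pos"]-np.r_[p[:2],0];n=np.array([-np.sin(p[2]),np.cos(p[2]),0])
print(round(o["t"],2),"y",round(w@n*1000,1),"F",round(f@n,1));sys.exit(f@n<-4)
E
python3 -m handwheel '[{"gripper":1,"offset":[0,0.2,0],"rotation":[0,0,0]},{"gripper":1,"offset":[0,0.4,0],"rotation":[0,0,0]},{"gripper":1,"offset":[0,0.6,0],"rotation":[0,0,0]},{"gripper":1,"offset":[0,0.8,0],"rotation":[0,0,0]},{"gripper":1,"offset":[0,1,0],"rotation":[0,0,0]},{"gripper":1,"offset":[0,1.1,0],"rotation":[0,0,0]},{"gripper":1,"offset":[0,1.2,0],"rotation":[0,0,0]},{"gripper":1,"offset":[0,1.2,0],"rotation":[0,0,0]}]'>/dev/null; python3 ck.py && python3 -m handwheel '[{"gripper":1,"offset":[0,0.2,0],"rotation":[0,0,0]},{"gripper":1,"offset":[0,0.4,0],"rotation":[0,0,0]},{"gripper":1,"offset":[0,0.6,0],"rotation":[0,0,0]},{"gripper":1,"offset":[0,0.8,0],"rotation":[0,0,0]},{"gripper":1,"offset":[0,1,0],"rotation":[0,0,0]},{"gripper":1,"offset":[0,1.1,0],"rotation":[0,0,0]},{"gripper":1,"offset":[0,1.2,0],"rotation":[0,0,0]},{"gripper":1,"offset":[0,1.2,0],"rotation":[0,0,0]}]'>/dev/null; python3 ck.py && python3 -m handwheel '[{"gripper":1,"offset":[0,0.2,0],"rotation":[0,0,0]},{"gripper":1,"offset":[0,0.4,0],"rotation":[0,0,0]},{"gripper":1,"offset":[0,0.6,0],"rotation":[0,0,0]},{"gripper":1,"offset":[0,0.8,0],"rotation":[0,0,0]},{"gripper":1,"offset":[0,1,0],"rotation":[0,0,0]},{"gripper":1,"offset":[0,1.1,0],"rotation":[0,0,0]},{"gripper":1,"offset":[0,1.2,0],"rotation":[0,0,0]},{"gripper":1,"offset":[0,1.2,0],"rotation":[0,0,0]}]'>/dev/null; python3 ck.py
```

```text
15.5 y -72.0 F -2.8
15.5 y -72.0 F -2.8
15.5 y -72.0 F -2.8False
False
False
```

```bash
sed -i 's/sys.exit(f@n<-4)/sys.exit(int(f@n<-4))/' ck.py
python3 -m handwheel '[{"gripper":1,"offset":[0,0.2,0],"rotation":[0,0,0]},{"gripper":1,"offset":[0,0.4,0],"rotation":[0,0,0]},{"gripper":1,"offset":[0,0.6,0],"rotation":[0,0,0]},{"gripper":1,"offset":[0,0.8,0],"rotation":[0,0,0]},{"gripper":1,"offset":[0,1,0],"rotation":[0,0,0]},{"gripper":1,"offset":[0,1.1,0],"rotation":[0,0,0]},{"gripper":1,"offset":[0,1.2,0],"rotation":[0,0,0]},{"gripper":1,"offset":[0,1.2,0],"rotation":[0,0,0]}]'>/dev/null; python3 ck.py && python3 -m handwheel '[{"gripper":1,"offset":[0,0.2,0],"rotation":[0,0,0]},{"gripper":1,"offset":[0,0.4,0],"rotation":[0,0,0]},{"gripper":1,"offset":[0,0.6,0],"rotation":[0,0,0]},{"gripper":1,"offset":[0,0.8,0],"rotation":[0,0,0]},{"gripper":1,"offset":[0,1,0],"rotation":[0,0,0]},{"gripper":1,"offset":[0,1.1,0],"rotation":[0,0,0]},{"gripper":1,"offset":[0,1.2,0],"rotation":[0,0,0]},{"gripper":1,"offset":[0,1.2,0],"rotation":[0,0,0]}]'>/dev/null && python3 ck.py && python3 -m handwheel '[{"gripper":1,"offset":[0,0.2,0],"rotation":[0,0,0]},{"gripper":1,"offset":[0,0.4,0],"rotation":[0,0,0]},{"gripper":1,"offset":[0,0.6,0],"rotation":[0,0,0]},{"gripper":1,"offset":[0,0.8,0],"rotation":[0,0,0]},{"gripper":1,"offset":[0,1,0],"rotation":[0,0,0]},{"gripper":1,"offset":[0,1.1,0],"rotation":[0,0,0]},{"gripper":1,"offset":[0,1.2,0],"rotation":[0,0,0]},{"gripper":1,"offset":[0,1.2,0],"rotation":[0,0,0]}]'>/dev/null && python3 ck.py
```

```text
16.5 y -70.8 F -2.8
17.5 y -69.6 F -3.3
18.5 y -68.4 F -2.7
```

```bash

python3 -m handwheel '[{"gripper":1,"offset":[0,0.2,0],"rotation":[0,0,0]},{"gripper":1,"offset":[0,0.4,0],"rotation":[0,0,0]},{"gripper":1,"offset":[0,0.6,0],"rotation":[0,0,0]},{"gripper":1,"offset":[0,0.8,0],"rotation":[0,0,0]},{"gripper":1,"offset":[0,1,0],"rotation":[0,0,0]},{"gripper":1,"offset":[0,1.1,0],"rotation":[0,0,0]},{"gripper":1,"offset":[0,1.2,0],"rotation":[0,0,0]},{"gripper":1,"offset":[0,1.2,0],"rotation":[0,0,0]}]'>/dev/null; python3 ck.py && python3 -m handwheel '[{"gripper":1,"offset":[0,0.2,0],"rotation":[0,0,0]},{"gripper":1,"offset":[0,0.4,0],"rotation":[0,0,0]},{"gripper":1,"offset":[0,0.6,0],"rotation":[0,0,0]},{"gripper":1,"offset":[0,0.8,0],"rotation":[0,0,0]},{"gripper":1,"offset":[0,1,0],"rotation":[0,0,0]},{"gripper":1,"offset":[0,1.1,0],"rotation":[0,0,0]},{"gripper":1,"offset":[0,1.2,0],"rotation":[0,0,0]},{"gripper":1,"offset":[0,1.2,0],"rotation":[0,0,0]}]'>/dev/null && python3 ck.py && python3 -m handwheel '[{"gripper":1,"offset":[0,0.2,0],"rotation":[0,0,0]},{"gripper":1,"offset":[0,0.4,0],"rotation":[0,0,0]},{"gripper":1,"offset":[0,0.6,0],"rotation":[0,0,0]},{"gripper":1,"offset":[0,0.8,0],"rotation":[0,0,0]},{"gripper":1,"offset":[0,1,0],"rotation":[0,0,0]},{"gripper":1,"offset":[0,1.1,0],"rotation":[0,0,0]},{"gripper":1,"offset":[0,1.2,0],"rotation":[0,0,0]},{"gripper":1,"offset":[0,1.2,0],"rotation":[0,0,0]}]'>/dev/null && python3 ck.py && python3 -m handwheel '[{"gripper":1,"offset":[0,0.2,0],"rotation":[0,0,0]},{"gripper":1,"offset":[0,0.4,0],"rotation":[0,0,0]},{"gripper":1,"offset":[0,0.6,0],"rotation":[0,0,0]},{"gripper":1,"offset":[0,0.8,0],"rotation":[0,0,0]},{"gripper":1,"offset":[0,1,0],"rotation":[0,0,0]},{"gripper":1,"offset":[0,1.1,0],"rotation":[0,0,0]},{"gripper":1,"offset":[0,1.2,0],"rotation":[0,0,0]},{"gripper":1,"offset":[0,1.2,0],"rotation":[0,0,0]}]'>/dev/null && python3 ck.py
```

```text
19.5 y -67.2 F -2.1
20.5 y -66.0 F -2.8
21.5 y -64.8 F -3.3
22.5 y -63.5 F -2.8
```

```bash

python3 -m handwheel '[{"gripper":1,"offset":[0,0.2,0],"rotation":[0,0,0]},{"gripper":1,"offset":[0,0.4,0],"rotation":[0,0,0]},{"gripper":1,"offset":[0,0.6,0],"rotation":[0,0,0]},{"gripper":1,"offset":[0,0.8,0],"rotation":[0,0,0]},{"gripper":1,"offset":[0,1,0],"rotation":[0,0,0]},{"gripper":1,"offset":[0,1.1,0],"rotation":[0,0,0]},{"gripper":1,"offset":[0,1.2,0],"rotation":[0,0,0]},{"gripper":1,"offset":[0,1.2,0],"rotation":[0,0,0]}]'>/dev/null; python3 ck.py && python3 -m handwheel '[{"gripper":1,"offset":[0,0.2,0],"rotation":[0,0,0]},{"gripper":1,"offset":[0,0.4,0],"rotation":[0,0,0]},{"gripper":1,"offset":[0,0.6,0],"rotation":[0,0,0]},{"gripper":1,"offset":[0,0.8,0],"rotation":[0,0,0]},{"gripper":1,"offset":[0,1,0],"rotation":[0,0,0]},{"gripper":1,"offset":[0,1.1,0],"rotation":[0,0,0]},{"gripper":1,"offset":[0,1.2,0],"rotation":[0,0,0]},{"gripper":1,"offset":[0,1.2,0],"rotation":[0,0,0]}]'>/dev/null && python3 ck.py && python3 -m handwheel '[{"gripper":1,"offset":[0,0.2,0],"rotation":[0,0,0]},{"gripper":1,"offset":[0,0.4,0],"rotation":[0,0,0]},{"gripper":1,"offset":[0,0.6,0],"rotation":[0,0,0]},{"gripper":1,"offset":[0,0.8,0],"rotation":[0,0,0]},{"gripper":1,"offset":[0,1,0],"rotation":[0,0,0]},{"gripper":1,"offset":[0,1.1,0],"rotation":[0,0,0]},{"gripper":1,"offset":[0,1.2,0],"rotation":[0,0,0]},{"gripper":1,"offset":[0,1.2,0],"rotation":[0,0,0]}]'>/dev/null && python3 ck.py && python3 -m handwheel '[{"gripper":1,"offset":[0,0.2,0],"rotation":[0,0,0]},{"gripper":1,"offset":[0,0.4,0],"rotation":[0,0,0]},{"gripper":1,"offset":[0,0.6,0],"rotation":[0,0,0]},{"gripper":1,"offset":[0,0.8,0],"rotation":[0,0,0]},{"gripper":1,"offset":[0,1,0],"rotation":[0,0,0]},{"gripper":1,"offset":[0,1.1,0],"rotation":[0,0,0]},{"gripper":1,"offset":[0,1.2,0],"rotation":[0,0,0]},{"gripper":1,"offset":[0,1.2,0],"rotation":[0,0,0]}]'>/dev/null && python3 ck.py
```

```text
23.5 y -62.5 F -3.9
24.5 y -61.9 F -6.6
```

The eye is seated: contact force rose from about 2.7 N of sliding friction to 6.6 N. Back off and go over to the handle.

```bash

python3 -m handwheel '[{"gripper":1,"offset":[0,-6,0],"rotation":[0,0,0]},{"gripper":1,"offset":[0,-25,0],"rotation":[0,0,0]},{"gripper":1,"offset":[0,-45,-20],"rotation":[0,0,0]},{"gripper":1,"offset":[0,-50,-75],"rotation":[0,0,0]},{"gripper":1,"offset":[0,-45,-135],"rotation":[0,0,0]},{"gripper":1,"offset":[-15,0,-157],"rotation":[0,0,0]},{"gripper":1,"offset":[-35,45,-157],"rotation":[0,0,0]},{"gripper":1,"offset":[-40,66,-157],"rotation":[0,0,0]}]'; python3 go.py "(40,4,158)"
python3 - <<'E'
from station import ctrl
import cv2,pickle,numpy as np
d=ctrl.get_image("scene");w=ctrl.get_image("wrist");pickle.dump((d,w),open("s5.pkl","wb"))
b=cv2.resize(d["image"][150:300,180:330],(400,400),interpolation=cv2.INTER_CUBIC);w=cv2.resize(w["image"],(400,300))
w=np.vstack([w,np.zeros((100,400,3),np.uint8)])
cv2.imwrite("pics/s5.png",np.hstack([b,w])[:,:,::-1])
E
```

```text
t: 25.5
tool_pos: [0.5715, -0.0286, 0.2003]
tool_rot: [-0.202, 3.135, 0.002]
contact_force: [0.4, -0.5, -1.2]
opening: 0.0001
grip_force: 0.0
t 25.5 cradle TCP [ 40.1   6.2 200.3] F [ 0.3 -0.6 -1.2] open 0.1
rot [0.001 0.    0.001]
(40,4,158) offset [ 0.1 -2.3 42.3]
```

View pics/s5.png

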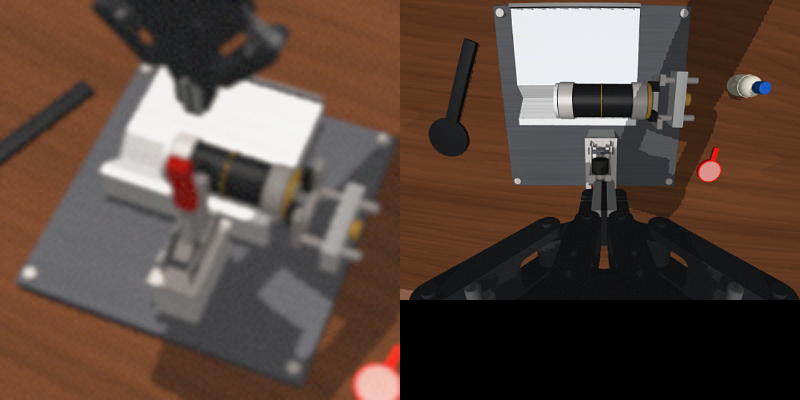

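Left half: the rim lies against the stop pads at about (290, 195). The handle is still upright at (180, 180). Approach the handle.

```bash

python3 -m handwheel '[{"gripper":1,"offset":[0,-2,20],"rotation":[0,0,0]},{"gripper":1,"offset":[0,-2,38],"rotation":[0,0,0]},{"gripper":1,"offset":[0,-2,44],"rotation":[0,0,0]},{"gripper":1,"offset":[-4,-2,44],"rotation":[0,0,0]},{"gripper":1,"offset":[-9,-2,44],"rotation":[0,0,0]},{"gripper":1,"offset":[-14,-2,44],"rotation":[0,0,0]},{"gripper":1,"offset":[-18,-2,44],"rotation":[0,0,0]},{"gripper":1,"offset":[-22,-2,44],"rotation":[0,0,0]}]' >/dev/null; python3 go.py "(98,4,164)"
```

```text
t 26.6 cradle TCP [ 60.3   2.8 156.2] F [-11.   -0.1   4.9] open -0.2
rot [-0.    -0.004  0.   ]
(98,4,164) offset [-37.7   1.2  -8. ]
```

```bash

python3 -m handwheel '[{"gripper":1,"offset":[-4,1,-1],"rotation":[0,0,0]},{"gripper":1,"offset":[-8,1,-3],"rotation":[0,0,0]},{"gripper":1,"offset":[-13,1,-5],"rotation":[0,0,0]},{"gripper":1,"offset":[-18,1,-7],"rotation":[0,0,0]},{"gripper":1,"offset":[-23,1,-8],"rotation":[0,0,0]},{"gripper":1,"offset":[-28,1,-8],"rotation":[0,0,0]},{"gripper":1,"offset":[-33,1,-8],"rotation":[0,0,0]},{"gripper":1,"offset":[-38,1,-8],"rotation":[0,0,0]}]' >/dev/null; python3 go.py "(125,4,150)"
```

```text
t 27.6 cradle TCP [ 99.8   4.  163.9] F [-2.9 -0.2 -0.7] open -0.2
rot [0. 0. 0.]
(125,4,150) offset [-25.2   0.   13.9]
```

```bash

python3 -m handwheel '[{"gripper":1,"offset":[-4,0,1],"rotation":[0,0,0]},{"gripper":1,"offset":[-8,0,2],"rotation":[0,0,0]},{"gripper":1,"offset":[-12,0,4],"rotation":[0,0,0]},{"gripper":1,"offset":[-15,0,6],"rotation":[0,0,0]},{"gripper":1,"offset":[-18,0,8],"rotation":[0,0,0]},{"gripper":1,"offset":[-21,0,10],"rotation":[0,0,0]},{"gripper":1,"offset":[-23,0,12],"rotation":[0,0,0]},{"gripper":1,"offset":[-25,0,14],"rotation":[0,0,0]}]' >/dev/null; python3 go.py "(143,4,117)"
```

```text
t 28.6 cradle TCP [124.8   3.7 150.1] F [-0.6  0.2  2. ] open -0.2
rot [-0.     0.001 -0.   ]
(143,4,117) offset [-18.2   0.3  33.1]
```

```bash

python3 -m handwheel '[{"gripper":1,"offset":[-4,0,3],"rotation":[0,0,0]},{"gripper":1,"offset":[-7,0,6],"rotation":[0,0,0]},{"gripper":1,"offset":[-10,0,10],"rotation":[0,0,0]},{"gripper":1,"offset":[-12,0,14],"rotation":[0,0,0]},{"gripper":1,"offset":[-14,0,19],"rotation":[0,0,0]},{"gripper":1,"offset":[-16,0,24],"rotation":[0,0,0]},{"gripper":1,"offset":[-17,0,29],"rotation":[0,0,0]},{"gripper":1,"offset":[-18,0,33],"rotation":[0,0,0]}]' >/dev/null; python3 go.py "(147,4,97)"
```

```text
t 29.6 cradle TCP [143.    3.8 117.2] F [ 1.3 -0.4  1.2] open -0.1
rot [-0.     0.002 -0.   ]
(147,4,97) offset [-4.   0.2 20.2]
```

```bash

python3 -m handwheel '[{"gripper":1,"offset":[-1,0,2],"rotation":[0,0,0]},{"gripper":1,"offset":[-2,0,4],"rotation":[0,0,0]},{"gripper":1,"offset":[-3,0,6],"rotation":[0,0,0]},{"gripper":1,"offset":[-4,0,8],"rotation":[0,0,0]},{"gripper":1,"offset":[-4,0,10],"rotation":[0,0,0]},{"gripper":1,"offset":[-4,0,12],"rotation":[0,0,0]},{"gripper":1,"offset":[-4,0,14],"rotation":[0,0,0]},{"gripper":1,"offset":[-4,0,16],"rotation":[0,0,0]}]' >/dev/null; python3 go.py;python3 -m handwheel '[{"gripper":1,"offset":[0,0,0.5],"rotation":[0,0,0]},{"gripper":1,"offset":[0,0,1],"rotation":[0,0,0]},{"gripper":1,"offset":[0,0,1.5],"rotation":[0,0,0]},{"gripper":1,"offset":[0,0,2],"rotation":[0,0,0]},{"gripper":1,"offset":[0,0,2.5],"rotation":[0,0,0]},{"gripper":1,"offset":[0,0,3],"rotation":[0,0,0]},{"gripper":1,"offset":[0,0,3.5],"rotation":[0,0,0]},{"gripper":1,"offset":[0,0,3.5],"rotation":[0,0,0]}]' >/dev/null; python3 go.py
```

```text
t 30.6 cradle TCP [146.3   3.8 100.7] F [ 0.1 -1.  -0.3] open -0.1
rot [ 0. -0. -0.]
t 31.6 cradle TCP [146.3   3.8  97.3] F [-0.2  1.3 -0.1] open -0.1
rot [ 0. -0. -0.]
```

```bash

python3 -m handwheel '[{"gripper":1,"offset":[0,0,0.3],"rotation":[0,0,0]},{"gripper":1,"offset":[0,0,0.6],"rotation":[0,0,0]},{"gripper":1,"offset":[0,0,0.9],"rotation":[0,0,0]},{"gripper":1,"offset":[0,0,1.2],"rotation":[0,0,0]},{"gripper":1,"offset":[0,0,1.5],"rotation":[0,0,0]},{"gripper":1,"offset":[0,0,1.7],"rotation":[0,0,0]},{"gripper":1,"offset":[0,0,1.9],"rotation":[0,0,0]},{"gripper":1,"offset":[0,0,2],"rotation":[0,0,0]}]' >/dev/null; python3 go.py
python3 - <<'E'
from station import ctrl
import cv2,pickle,numpy as np
d=ctrl.get_image("scene");w=ctrl.get_image("wrist")
b=cv2.resize(d["image"][150:300,180:330],(400,400),interpolation=cv2.INTER_CUBIC);w=cv2.resize(w["image"],(400,300))
w=np.vstack([w,np.zeros((100,400,3),np.uint8)])
cv2.imwrite("pics/s6.png",np.hstack([b,w])[:,:,::-1])
E
```

```text
t 32.6 cradle TCP [146.4   3.8  95.7] F [-0.7  0.3  1.5] open -0.3
rot [-0.  0. -0.]
```

View pics/s6.png

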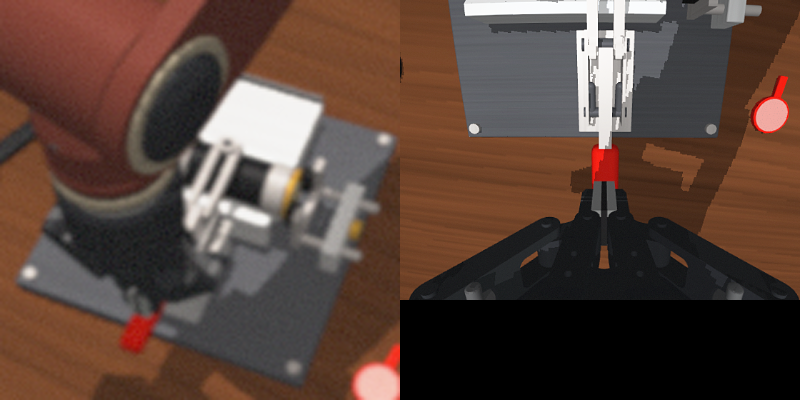

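The handle is over and level (red at (140, 330)), and the clamp arm is down on the eye. A light press will confirm the hard stop.

```bash

python3 -m handwheel '[{"gripper":1,"offset":[0,0,0.2],"rotation":[0,0,0]},{"gripper":1,"offset":[0,0,0.4],"rotation":[0,0,0]},{"gripper":1,"offset":[0,0,0.6],"rotation":[0,0,0]},{"gripper":1,"offset":[0,0,0.8],"rotation":[0,0,0]},{"gripper":1,"offset":[0,0,1],"rotation":[0,0,0]},{"gripper":1,"offset":[0,0,1.2],"rotation":[0,0,0]},{"gripper":1,"offset":[0,0,1.2],"rotation":[0,0,0]},{"gripper":1,"offset":[0,0,1.2],"rotation":[0,0,0]}]' >/dev/null; python3 go.py
```

```text
t 33.7 cradle TCP [146.6   3.8  94.6] F [-2.   1.2  5.4] open 0.5
rot [-0.     0.001 -0.   ]
```

```bash

python3 -m handwheel '[{"gripper":1,"offset":[0,0,0.3],"rotation":[0,0,0]},{"gripper":1,"offset":[0,0,0.6],"rotation":[0,0,0]},{"gripper":1,"offset":[0,0,0.9],"rotation":[0,0,0]},{"gripper":1,"offset":[0,0,1.2],"rotation":[0,0,0]},{"gripper":1,"offset":[0,0,1.5],"rotation":[0,0,0]},{"gripper":1,"offset":[0,0,1.5],"rotation":[0,0,0]},{"gripper":1,"offset":[0,0,1.5],"rotation":[0,0,0]},{"gripper":1,"offset":[0,0,1.5],"rotation":[0,0,0]}]' >/dev/null; python3 go.py
```

```text
t 34.7 cradle TCP [146.7   3.8  93.7] F [-1.8  0.8  7.1] open 0.2
rot [-0.     0.001 -0.   ]
```

Contact only began at z 96, which is the locked height of the grip's top, so it had already snapped over. Lift away and check.

```bash

python3 -m handwheel '[{"gripper":1,"offset":[0,0,-10],"rotation":[0,0,0]},{"gripper":1,"offset":[0,0,-50],"rotation":[0,0,0]},{"gripper":1,"offset":[0,0,-100],"rotation":[0,0,0]},{"gripper":1,"offset":[0,0,-150],"rotation":[0,0,0]},{"gripper":1,"offset":[0,-60,-160],"rotation":[0,0,0]},{"gripper":1,"offset":[0,-120,-160],"rotation":[0,0,0]},{"gripper":1,"offset":[0,-180,-160],"rotation":[0,0,0]},{"gripper":1,"offset":[0,-220,-160],"rotation":[0,0,0]}]' >/dev/null; python3 go.py
python3 - <<'E'
from station import ctrl
import cv2,pickle,numpy as np
d=ctrl.get_image("scene");w=ctrl.get_image("top");pickle.dump((d,w),open("s7.pkl","wb"))
b=cv2.resize(d["image"][150:300,180:330],(400,400),interpolation=cv2.INTER_CUBIC);w=cv2.resize(w["image"][140:290,240:390],(400,400),interpolation=cv2.INTER_CUBIC)
cv2.imwrite("pics/s7.png",np.hstack([b,w])[:,:,::-1])
E
```

```text
t 35.7 cradle TCP [ 145.5 -218.8  251.6] F [ 0.3  0.4 -0.1] open -0.3
rot [ 0.    -0.001 -0.002]
```

View pics/s7.png

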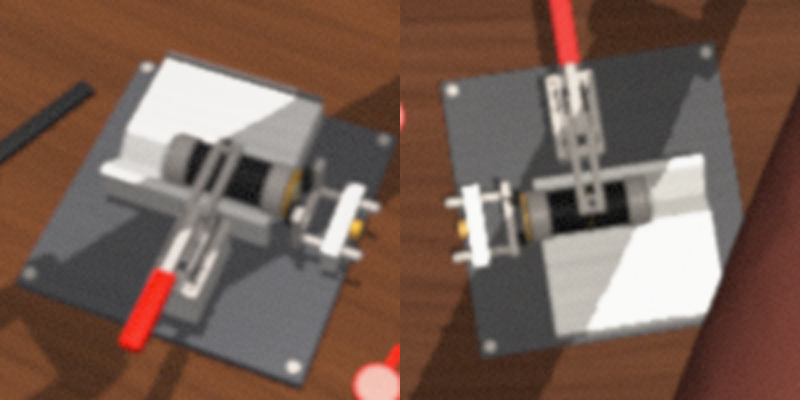

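The handle lies over and the foot is on the eye's middle, with the rim at the pads. I'll check the grip's position numerically against the locked pose.

```bash
python3 - <<'E'
import pickle
from h import *
p=np.load("p.npy");d,w=pickle.load(open("s7.pkl","rb"));C=R.from_euler("z",p[2])
inv=lambda x:(C.inv().apply(x-np.r_[p[:2],0])*1000).round(1)
us=[]
for c in (d,w):
    i=c["image"].astype(int);m=((i[:,:,0]>130)&(i[:,:,1]<60)&(i[:,:,2]<60)).astype(np.uint8)
    n,l,st,ce=cv2.connectedComponentsWithStats(m)
    pred=project(c,C.apply(np.array([[151,4,90],[184,4,90],[118,4,90]])/1000)+np.r_[p[:2],0])
    k=min(range(1,n),key=lambda k:np.hypot(*(ce[k]-pred[0]))+(st[k,4]<20)*1e3)
    us.append(ce[k]);print(pred.round(1).tolist(),ce[k].round(1),st[k])
print(inv(tri([d,w],us)))
E
python3 go.py
```

```text
[[233.4, 266.5], [226.0, 281.4], [240.4, 252.2]] [234.2 267. ] [224 252  21  30 295]
[[300.4, 147.9], [298.2, 133.7], [302.7, 162.2]] [297.4 149.5] [295 137   6  27  35]
[150.    8.5  88.6]
t 35.8 cradle TCP [ 145.  -220.6  251.1] F [-0.4 -0.3 -0. ] open 0.2
rot [-0.    -0.002 -0.005]
```

The grip is at (150, –, 89) mm against a locked pose of (151, –, 90). Handing in.

```bash
python3 -c "
from station import ctrl
print(ctrl.finish_job())"
```

```text
the job is handed in; nothing more can be done
None
```

The test eye is centred in the vee, pressed against the stop (highest push reading 6.6 N) and clamped with the red handle locked over; the arm is clear, nothing lying around was touched as far as I can tell, and the job was handed in at about 36 s.

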